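Set the drip tray to drain into the sink

ROBOT

A 7-joint arm with a two-finger parallel gripper is mounted at the origin on a cart in front of the work surface, level with it; the furniture and walls round the work are solid. World frame = base frame: x ahead of the robot, y to its left, z up, the work surface at z = 0. Lengths are in m, angles in rad, forces in N, time in s.
With the tool pointing down it reaches from about 0.35 to 0.9 m from the base axis. Payload 7.2 kg.
Tool frame: the origin (TCP) lies at the very end of the fingers, on their centre line; the grasp point (between the pads) lies 19 mm behind it; z points along the fingers, y is the line along which they close (so a half turn about z gives the same grasp; the last joint's range is limited). The gripper opens to 88 mm and grips with 3 to 60 N. Pads are 20 mm wide; open, the fingers measure 115 mm over their backs; the gripper's body (75 mm by 178 mm) begins 61 mm behind the grasp point.
Start: joints at [1.076, 0.411, -0.013, 1.596, 0.006, 1.134, -0.082], TCP at [0.259, -0.569, 0.223] pointing down, gripper open.
Joint ranges: [-2.95, 2.95], [-0.29, 1.99], [-1.47, 1.44], [0.14, 2.54], [-1.03, 4.17], [0.13, 1.85], [-2.86, 2.86]. Speed limits (rad/s): [2.39, 2.39, 3.01, 3.01, 3.14, 3.14, 3.14].

INTERFACE

Orientations are given as a unit quaternion [x, y, z, w].
In Python, from rig import read_state, read_camera, camera_info, job_done gives the robot as it stands.
- The arm moves only by the shell command python3 -m inch 'ROWS' [FORCE]. ROWS is JSON, a list of rows, each a list of 7 numbers: the gripper command: -1 is fully open, 1 is shut, values between are in proportion, then the shift along the tool's x, y, z in cm, then the turn, a rotation vector about the tool's x, y, z in degrees. A call has 1 to 8 rows; each row shifts and turns the commanded pose from where the row before left it, along the tool's axes as they then stand; what a row does not reach is not made up. A row lasts 1/10 s, in which the tool goes at most 50 mm and 8.59 degrees, less where a joint would pass 70% of its speed; a pose out of reach is approached as far as the arm can. A call is refused whole if a number of a shift passes 5 or a number of a turn 8.59, either way. A call with a gripper value outside its range is refused whole. The fingers move at their own pace and stop on an object; FORCE is the grip in N (left out, the last holds). Time passes only in rows, so rows that do not move let the fingers close. It gives the time, the measured TCP pose, the force, the opening and the grip force at its end, in the units of the state.
- read_state(): the state, without advancing time (a new reading comes with each control period).
- read_camera(name): name is "scene" or "top"; returns the picture (400x640x3 uint8, red, green, blue); there is no depth.
- camera_info(name): a dict with "fx", "fy", "cx", "cy" (pixels), "camera_from_world" (4x4, takes a point from world to camera coordinates). Camera axes: x right, y up, looking along -z (the intrinsics and any distortion apply to the point x, -y, -z); pixel columns grow to the right and rows downward; lengths in m; the calibration is good to about 2 mm. A picture is of the moment at which its call begins. camera_info takes no time and is no camera call.
- job_done(): hands the job in; it is judged then, once.
The state is a dict: "time": time; "q": joint angles; "dq": joint speeds; "joint_efforts": joint torques, N m; "eef_pos": TCP position; "eef_rot": TCP orientation; "wrist_force": force on the tool from outside, world axes, zero at the start; "torque": the same for the moment, N m; "finger_gap": finger opening in m; "finger_force": force on a finger pad.
Only numpy, scipy, OpenCV 4.12 (cv2) and the standard library are available. Lean on these libraries where they do the work, as an engineer would, in place of code of your own. Each camera call takes 0.05 s, during which the arm holds its last target. There are 200 camera calls.

TASK

The washing-up is drying on the drip tray, but its spout is still folded away. Push the spout round with a fingertip until it points straight out of the tray, then push the tray along the worktop, without lifting it, until the spout's mouth reaches about 3 cm past the inside edge of the sink basin and the tray sits square to the sink. The glass and the mug on the tray must stay standing, and the things round about must stay where they are.

Things in the scene. Friction and masses are not known exactly. Their poses are not given: they have to be found in the camera images.
- tray: Shallow grey plastic drip tray, 260 (x) x 300 (y) mm, corners rounded 26 mm, 0.6 to 1.1 kg, on rubber feet: floor underside 13 mm, rim top 27 mm above the worktop. Origin: its centre at worktop level. The -y side, with the outlet tongue (42 mm wide, 39 mm long), faces the sink; the +y side is a plain wall at y = +150 mm. Starts turned up to 0.2 rad. Sliding it takes 4 to 12 N, dishes included.
- spout (a joint): Swivel angle (rad) of the tray's spout about a vertical axis at tray-frame (0, -168) mm. 0: straight out along the tray's -y. Positive: folded towards the tray's -x side (the robot's side); the spout points along (-sin, -cos) in the tray frame. Starts at 0.6 to 1.0, limits +-1.3. It turns stiffly and stays where left (0.06 N m, under 1 N at its end).
- spout_mouth (a point): Centre of the spout's open end, 100 mm from the swivel axis, 13 mm above the worktop. The spout is an open grey trough, 32 mm wide over its two side walls; these run from 22 to 100 mm from the axis and stand from 7 to 23 mm above the worktop. Push on the outside of a wall.
- basin_edge (a point): Fixed point on the inside edge of the sink basin nearest the tray, 3 mm above the worktop (top of the flat steel rim). World axes: the edge runs along x (world 0.30 to 0.70 m), the basin opens towards -y, the 42 mm wide rim and then the worktop lie towards +y. The spout's reach over the basin is minus the y of spout_mouth in this frame.
- glass: Clear drinking glass, 84 mm across and 93 mm tall, loose, upside down on the tray, on the front (robot's) half towards the sink. Origin: centre of its foot, which is now on top, about 112 mm above the worktop.
- cup: Dark grey mug, 88 mm across its mouth, 124 mm with its handle, 106 mm tall, loose, upside down on the tray, on the far half. Origin: middle of its foot, which is now on top, about 125 mm above the worktop; the handle sticks out sideways.
- tin_1: Food tin, 75 mm across, 110 mm tall, standing on the worktop left of the tray. Not to be moved. Origin: centre of its underside.
- jar_1: Glass jar with a yellow lid, 63 mm across, 94 mm tall, standing left of the tray. Not to be moved. Origin: centre of its underside.
- detergent: Big red bottle with a blue cap, 68 x 95 mm, 252 mm tall, at the back behind the tray. Not to be moved. Origin: centre of its underside.
Not all that is in view belongs to the job. What is shaped like the glass but blue or red is not meant.

How it is judged:
On the way, in this order (a step that is already met when the one before it is completed fails the run):
1. the spout points straight out of the tray (value of joint spout between -0.2 and 0.2 rad), for 0.2 s.
2. the spout's mouth reaches about 3 cm past the inside edge of the basin (all of step 1 and y of spout_mouth in the frame of basin_edge between -0.042 and -0.018 m), for 0.2 s.
At the end, for the whole second after the job is handed in: The spout is within 0.2 rad (11 degrees) of straight out of the tray, its mouth reaches 18 to 42 mm past the inside edge of the basin, the tray lies flat and at rest on the worktop, square to the sink within 0.14 rad (8 degrees), and the glass and mug still stand upside down on it (all of step 2 and angle between the y axis of tray and the y axis of basin_edge, either way round below 0.14 rad and height (world z) of tray below 0.004 m and angle between tray's own z axis and vertical below 0.04 rad and linear speed of tray below 0.01 m/s and horizontal distance between each of glass, cup and tray below 0.13 m and angle between each of glass, cup's own z axis and vertical above 2.9 rad and height (world z) of glass between 0.1 and 0.125 m and height (world z) of cup between 0.113 and 0.138 m); the robot touches nothing.
It fails at once if the tray is lifted off the worktop or tipped (height (world z) of tray above 0.008 m or angle between tray's own z axis and vertical above 0.08 rad).
It fails at once if the glass or the mug on the tray is lifted, tipped over or knocked off (not (angle between each of glass, cup's own z axis and vertical above 2.9 rad and height (world z) of glass between 0.1 and 0.125 m and height (world z) of cup between 0.113 and 0.138 m)).
It fails at once if the tin, the jar or the big bottle is moved more than 2 cm (distance of any of tin_1, jar_1, detergent from where it was at the start of the episode above 0.02 m).
It also fails if it takes over 64 s, if anything falls off the work surface, if the arm or the gripper's body presses on something with over 40 N, if the wrist force passes 120 N, or if a joint passes its speed limit or range.

## Working session

There is one attempt and no reset: what is moved stays moved. The work goes in short steps, Python scripts to look and compute and a shell command to move; the robot and the scene stay as the last step left them, time stands still between calls to the robot, and variables do not carry over. Pictures are saved under pics/ and viewed, at most 10 in all, crops included, and the job is handed in when it is done.

```bash
ls; mkdir -p pics; cat > h.py <<'E'
import numpy as np, cv2
from rig import *
def ray(cam,u,v,z):
    c=camera_info(cam); M=np.array(c["camera_from_world"]); R=M[:3,:3]; t=M[:3,3]
    d=R.T@np.array([(u-c["cx"])/c["fx"],-(v-c["cy"])/c["fy"],-1]); o=-R.T@t
    return o+d*(z-o[2])/d[2]
def pix(cam,p):
    c=camera_info(cam); M=np.array(c["camera_from_world"]); q=M[:3,:3]@np.array(p)+M[:3,3]
    return c["cx"]+c["fx"]*q[0]/-q[2], c["cy"]-c["fy"]*q[1]/-q[2]
def snap(cam,name):
    im=read_camera(cam); cv2.imwrite(f"pics/{name}.png",im[:,:,::-1]); return im
E
python3 - <<'E'
from h import *
for n in("top","scene"):
    snap(n,n+"0"); c=camera_info(n); print({k:v for k,v in c.items() if k!="camera_from_world"}); M=np.array(c["camera_from_world"]); print((-M[:3,:3].T@M[:3,3]).round(3), M[:3,:3].round(2).tolist())
s=read_state(); print(s["eef_pos"],s["eef_rot"],s["time"],s["finger_gap"])
E
```

```text
pics
{'fx': 402.31588467513546, 'fy': 402.31588467513546, 'cx': 320.1977036732246, 'cy': 196.01780152978068}
[ 0.39  -0.096  1.328] [[0.02, -1.0, -0.01], [0.99, 0.02, 0.12], [-0.12, -0.01, 0.99]]
{'fx': 477.41458378673, 'fy': 477.41458378673, 'cx': 316.6730436740826, 'cy': 202.55539341901112}
[-0.391  0.469  1.222] [[-0.5, -0.86, 0.01], [0.61, -0.35, 0.71], [-0.61, 0.36, 0.71]]
[ 0.25852818 -0.56856134  0.22192119] [ 9.77313633e-01  2.11796128e-01 -1.93887256e-04 -6.52991398e-04] 0.1 0.08761681241992551
```

View pics/top0.png

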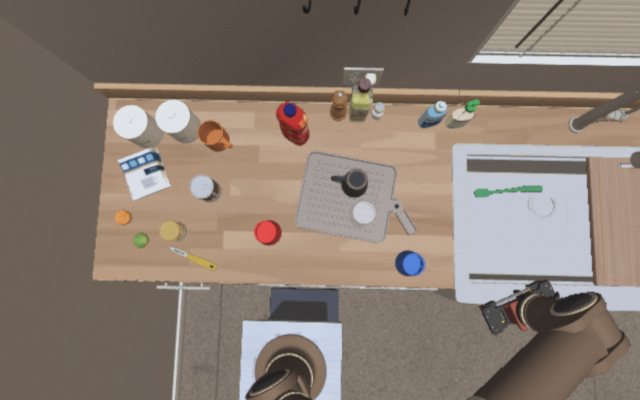

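View pics/scene0.png

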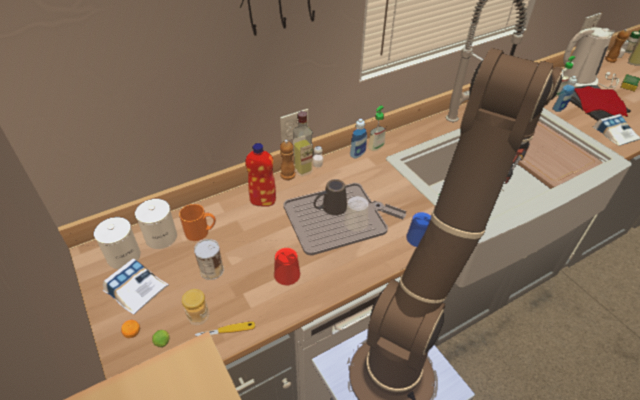

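The top view shows the tray at (347,196), spout from (397,206) to (412,232), clear glass (364,212), mug (355,183), tin (203,187), jar (172,231), detergent (293,122) and basin on the right (edge near column 467). Candidates for the glass: clear (364,212), red (266,232), blue (411,264); I choose the clear one on the tray. For the spout, the grey trough at (405,220) is the only candidate, not the knife (195,258) or brush (508,190). One close crop to check.

```bash
python3 - <<'E'
from h import *
im=cv2.imread("pics/top0.png")
cv2.imwrite("pics/crop0.png",cv2.resize(im[140:284,285:485],None,fx=4,fy=4,interpolation=cv2.INTER_CUBIC))
# tray mask: grey, low saturation vs wood
hsv=cv2.cvtColor(im,cv2.COLOR_BGR2HSV)
for p in [(330,170),(345,220),(405,220),(380,232),(330,250),(420,180),(455,200),(462,200),(470,200),(480,200)]: print(p,hsv[p[1],p[0]],ray("top",*p,0.0)[:2].round(3))
m=((hsv[...,1]<70)).astype(np.uint8)*255; m[:140]=0;m[260:]=0;m[:,:285]=0;m[:,440:]=0
m=cv2.morphologyEx(m,cv2.MORPH_OPEN,np.ones((3,3)))
cs,_=cv2.findContours(m,cv2.RETR_EXTERNAL,cv2.CHAIN_APPROX_NONE)
for c in cs:
    if cv2.contourArea(c)>50: print(cv2.contourArea(c),cv2.minAreaRect(c))
print([ (x,hsv[180,x].tolist()) for x in range(448,476)])
E
```

```text
(330, 170) [  7  14 161] [ 0.646 -0.113]
(345, 220) [  7  14 163] [ 0.479 -0.166]
(405, 220) [ 10  18 171] [ 0.483 -0.364]
(380, 232) [  8  17 170] [ 0.442 -0.282]
(330, 250) [ 14  68 180] [ 0.38  -0.119]
(420, 180) [ 13  66 186] [ 0.618 -0.414]
(455, 200) [112  18 207] [ 0.553 -0.529]
(462, 200) [111  21 210] [ 0.554 -0.552]
(470, 200) [112  22 212] [ 0.555 -0.579]
(480, 200) [113  19 210] [ 0.555 -0.612]
14697.5 ((362.0, 198.0), (116.0, 154.0), 90.0)
[(448, [14, 67, 186]), (449, [14, 65, 185]), (450, [13, 68, 185]), (451, [14, 61, 177]), (452, [12, 26, 170]), (453, [109, 10, 195]), (454, [108, 18, 208]), (455, [111, 20, 212]), (456, [111, 20, 212]), (457, [111, 20, 212]), (458, [113, 21, 211]), (459, [113, 20, 212]), (460, [113, 21, 211]), (461, [112, 22, 212]), (462, [111, 20, 212]), (463, [111, 20, 212]), (464, [110, 18, 209]), (465, [94, 9, 200]), (466, [75, 5, 199]), (467, [106, 14, 205]), (468, [111, 21, 211]), (469, [111, 21, 211]), (470, [112, 22, 212]), (471, [112, 22, 213]), (472, [113, 22, 213]), (473, [111, 20, 212]), (474, [113, 20, 212]), (475, [113, 20, 212])]
```

View pics/crop0.png

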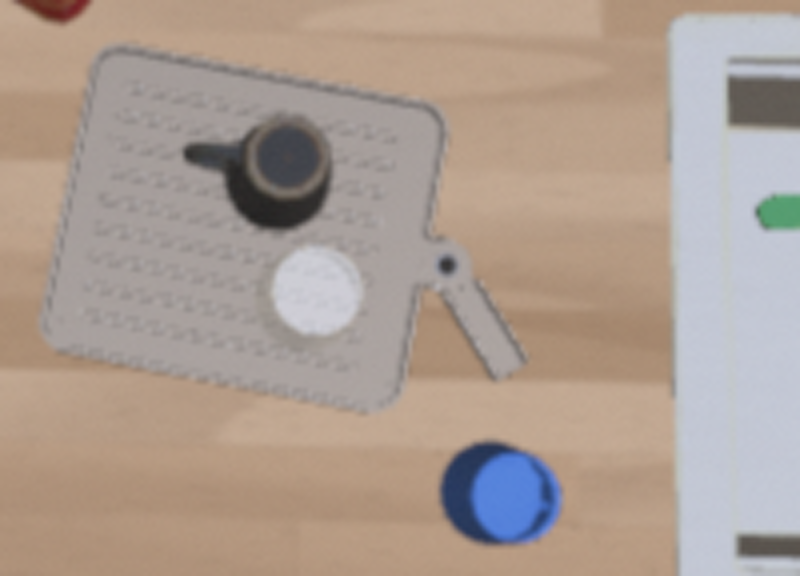

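The crop confirms it: swivel at crop (447,264), i.e. pixel (396.8,206); the spout points down-right to (512,369), i.e. (413,232.2); clear glass on the near half, blue decoy separate at crop (500,495); the basin edge line is at crop column ~728, i.e. column 466.

```bash
cat >> h.py <<'E'
def measure(im_bgr, lo=285, hi=440):
    hsv=cv2.cvtColor(im_bgr,cv2.COLOR_BGR2HSV)
    m=((hsv[...,1]<45)).astype(np.uint8)*255; m[:140]=0;m[260:]=0;m[:,:lo]=0;m[:,hi:]=0
    m=cv2.morphologyEx(m,cv2.MORPH_CLOSE,np.ones((9,9)))
    m=cv2.morphologyEx(m,cv2.MORPH_OPEN,np.ones((21,21)))
    c=max(cv2.findContours(m,cv2.RETR_EXTERNAL,cv2.CHAIN_APPROX_NONE)[0],key=cv2.contourArea).reshape(-1,2)
    w=np.array([ray("top",u,v,0.027)[:2] for u,v in c])
    (cx,cy),(a,b),ang=cv2.minAreaRect((w*1000).astype(np.float32))
    return (cx,cy),(a,b),ang
E
python3 - <<'E'
from h import *
im=cv2.imread("pics/top0.png")
print("rect",measure(im))
p=ray("top",396.8,206,0.023)[:2]; e=ray("top",413,232.2,0.015)[:2]; print("pivot",p,"end",e,np.linalg.norm(p-e))
d=(e-p)/np.linalg.norm(e-p)
a=ray("top",285+115/4,140+47/4,.027)[:2]; b=ray("top",285+435/4,140+104/4,.027)[:2]; v=(b-a)/np.linalg.norm(b-a); th=np.arctan2(v[0],-v[1]); print("theta",th)
y=np.array([-np.sin(th),np.cos(th)]); x=np.array([np.cos(th),np.sin(th)])
print("centre from pivot",p+.168*y, "spout", np.arctan2(-(d@x),-(d@y)))
print("edge",[ray("top",466,r,.003)[:2].round(4) for r in(165,200,260)])
print("glass",ray("top",364,212,.112)[:2],"cup",ray("top",285+287/4,140+157/4,.125)[:2],"blue",ray("top",285+514/4,140+495/4,.1)[:2])
print("red",ray("top",266,232,.1)[:2])
from scipy.spatial.transform import Rotation as R
s=read_state();print(R.from_quat(s["eef_rot"]).as_matrix().round(3))
E
```

```text
rect ((555.1102294921875, -172.04441833496094), (312.66925048828125, 261.0241394042969), 80.30125427246094)
pivot [ 0.52680208 -0.33259537] end [ 0.44333562 -0.38648335] 0.09935071134249454
theta -0.15871900890758583
centre from pivot [ 0.55335506 -0.16670704] spout 0.8387842599332886
edge [array([ 0.6717, -0.5672]), array([ 0.5539, -0.5646]), array([ 0.3578, -0.5603])]
glass [ 0.49702845 -0.21731273] cup [ 0.59480589 -0.1931599 ] blue [ 0.34536572 -0.36865022]
red [0.43035309 0.07895229]
[[ 0.91   0.414 -0.001]
 [ 0.414 -0.91   0.001]
 [-0.    -0.001 -1.   ]]
```

```bash
python3 -m inch '[[1,3.3,-1.7,0,0,0,0],[1,3.3,-1.7,0,0,0,0],[1,3.3,-1.7,0,0,0,0],[1,3.3,-1.7,0,0,0,0],[1,3.3,-1.7,0,0,0,0],[1,3.3,-1.7,0,0,0,0],[1,3.3,-1.8,0,0,0,0],[1,3.3,-1.8,0,0,0,0]]' 10; python3 -m inch '[[1,0,0,0,0,0,0],[1,0,0,0,0,0,0]]'
```

```text
time: 0.9
eef_pos: [0.4424, -0.3327, 0.2224]
eef_rot: [0.977, 0.212, -0.0, -0.0]
wrist_force: [1.3, -0.3, -0.7]
finger_gap: 0.0273
finger_force: 0.0
time: 1.1
eef_pos: [0.4422, -0.3333, 0.2223]
eef_rot: [0.977, 0.213, -0.0, -0.0]
wrist_force: [-0.7, -0.9, 0.1]
finger_gap: 0.0114
finger_force: 0.0
```

Good. Now down to z ≈ 0.012 (21 cm).

```bash
python3 -m inch '[[1,0,0,4.5,0,0,0],[1,0,0,4.5,0,0,0],[1,0,0,4,0,0,0],[1,0,0,3,0,0,0],[1,0,0,2,0,0,0],[1,0,0,2,0,0,0],[1,0,0,1,0,0,0],[1,0,0,0,0,0,0]]'; python3 - <<'E'
from h import *
im=snap("top","t1"); s=snap("scene","s1")
cv2.imwrite("pics/c1.png",np.hstack([cv2.resize(cv2.imread("pics/top0.png")[150:280,340:440],(400,520)),cv2.resize(s[150:280,330:430,::-1],(400,520))]))
cv2.imwrite("pics/c1.png",np.hstack([cv2.resize(im[150:280,340:440,::-1],(400,520)),cv2.resize(s[150:280,330:430,::-1],(400,520))]))
E
```

```text
time: 1.9
eef_pos: [0.4403, -0.3345, 0.0113]
eef_rot: [0.977, 0.211, -0.001, -0.001]
wrist_force: [0.6, -0.2, 0.4]
finger_gap: 0.0004
finger_force: 0.0
```

View pics/c1.png

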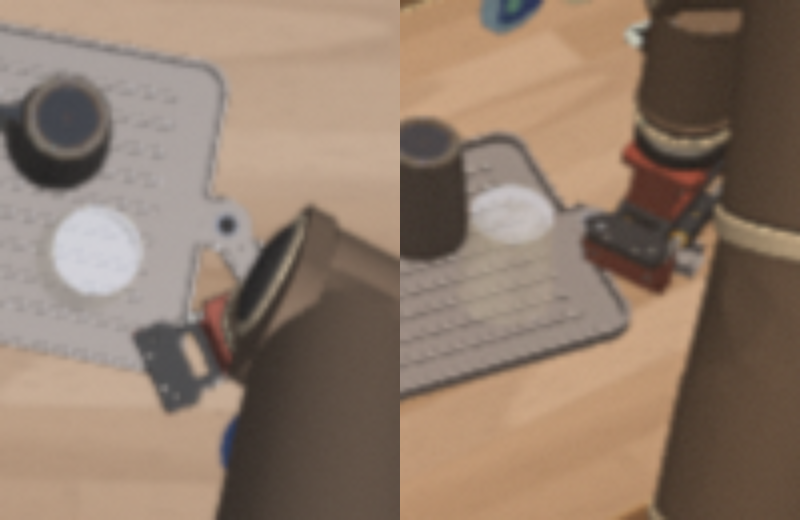

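Picture: finger (closed) stands between the tray wall and the spout, swivel at crop (227,225), dishes untouched. Push round along the spout's arc, retract, rise.

```bash
python3 -m inch '[[1,0.1,0.7,0,0,0,0],[1,0,0.7,0,0,0,0],[1,-0.1,1.2,0,0,0,0],[1,-0.1,1.2,0,0,0,0],[1,0.2,1.1,0,0,0,0],[1,0.2,1.1,0,0,0,0],[1,0.4,1.0,0,0,0,0],[1,0.5,1.0,0,0,0,0]]'; python3 -m inch '[[1,0,0,0,0,0,0],[1,0,0,0,0,0,0],[1,-0.8,-0.5,0,0,0,0],[1,-0.8,-0.5,0,0,0,0],[1,0,0,-4,0,0,0],[1,0,0,-4,0,0,0],[1,0,0,-4,0,0,0],[1,0,0,-4,0,0,0]]'
```

```text
time: 2.8
eef_pos: [0.4864, -0.4026, 0.0125]
eef_rot: [0.977, 0.212, -0.0, -0.0]
wrist_force: [-0.6, 1.2, 0.4]
finger_gap: 0.0006
finger_force: 0.4
time: 3.6
eef_pos: [0.4658, -0.3992, 0.1743]
eef_rot: [0.977, 0.212, -0.0, -0.0]
wrist_force: [0.8, -0.2, -0.3]
finger_gap: 0.0002
finger_force: 0.0
```

```bash
python3 -m inch '[[-1,0,0,-0.2,0,0,-8.2],[-1,0,0,-0.2,0,0,-8.2],[-1,0,0,-0.2,0,0,-8.2],[-1,0,0,-0.2,0,0,-8.2],[-1,0,0,0,0,0,-8.2],[-1,0,0,0,0,0,-8.2],[-1,0,0,0,0,0,-8.2],[-1,0,0,0,0,0,-8.2]]'; python3 -m inch '[[-1,4.5,1.2,0,0,0,0],[-1,4.5,1.2,0,0,0,0],[-1,4.5,1.2,0,0,0,0],[-1,4.5,1.2,0,0,0,0],[-1,4.5,1.2,0,0,0,0],[-1,4.5,1.2,0,0,0,0],[-1,4.5,1.2,0,0,0,0],[-1,4.5,1.2,0,0,0,0]]'; python3 -m inch '[[-1,4,0,0,0,0,0],[-1,2.5,0,0,0,0,0],[-1,0,0,0,0,0,0]]'; python3 - <<'E'
from h import *
s=read_state(); print(s["q"]); im=snap("top","t2"); sc=snap("scene","s2")
cv2.imwrite("pics/c2.png",np.vstack([cv2.resize(im[140:284,240:480,::-1],(720,432)),cv2.resize(sc[150:260,240:440,::-1],(290,160))[:, :720] if False else np.zeros((1,720,3),np.uint8)]))
E
```

```text
time: 4.4
eef_pos: [0.4659, -0.3993, 0.1806]
eef_rot: [0.705, 0.709, -0.0, -0.0]
wrist_force: [-0.4, 0.4, -0.4]
finger_gap: 0.0608
finger_force: 0.0
time: 5.2
eef_pos: [0.562, -0.0383, 0.1808]
eef_rot: [0.707, 0.707, -0.0, 0.0]
wrist_force: [1.0, -0.1, -0.2]
finger_gap: 0.0883
finger_force: 0.0
time: 5.5
eef_pos: [0.5616, 0.03, 0.1808]
eef_rot: [0.705, 0.71, 0.0, -0.0]
wrist_force: [0.4, 0.2, -0.1]
finger_gap: 0.0879
finger_force: 0.0
[ 0.26493959  0.39717965 -0.52297034  1.77335891  0.22590825  1.03075298
 -0.33400366]
```

View pics/c2.png

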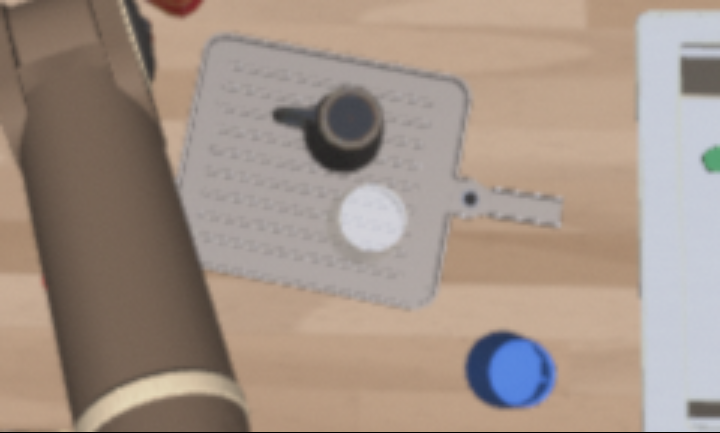

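View pics/s2.png

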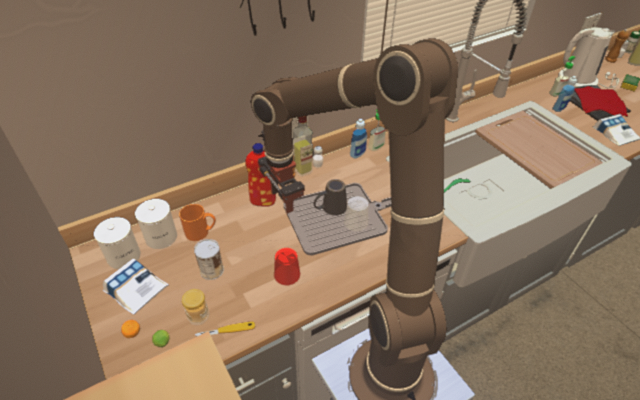

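Spout now runs (470,198)→(562,213) in the crop, parallel to the tray's axis; dishes untouched. Scene view shows the gripper behind the tray, near the detergent (262,175) and red cup (287,266); check clearances before descending.

```bash
python3 - <<'E'
from h import *
im=cv2.imread("pics/top0.png"); sc=cv2.imread("pics/scene0.png")
print("cap top",ray("top",289,110,.252)[:2].round(3),"scene",ray("scene",258,148,.252)[:2].round(3))
print("bottle base scene",ray("scene",263,204,0)[:2].round(3))
h=cv2.cvtColor(im,cv2.COLOR_BGR2HSV); m=((h[...,1]>170)&((h[...,0]<8)|(h[...,0]>172))).astype(np.uint8)
n,l,st,ce=cv2.connectedComponentsWithStats(m)
for i in range(1,n):
    if st[i,4]>100: print(st[i],ce[i])
print("red cup base scene: left,right,bottom",[ray("scene",u,v,0)[:2].round(3) for u,v in((276,278),(299,278),(287,283))],"rim top scene",ray("scene",287,252,.093)[:2].round(3))
E
```

```text
cap top [0.764 0.007] scene [0.757 0.011]
bottle base scene [0.753 0.015]
[277 103  26  37 449] [290.34075724 120.79732739]
[255 221  25  23 380] [267.06315789 231.77105263]
red cup base scene: left,right,bottom [array([0.438, 0.122]), array([0.402, 0.059]), array([0.404, 0.101])] rim top scene [0.444 0.076]
```

```bash
python3 -m inch '[[-1,-0.6,1,0,0,0,0],[-1,0,0,4,0,0,0],[-1,0,0,4,0,0,0],[-1,0,0,3.5,0,0,0],[-1,0,0,2.5,0,0,0],[-1,0,0,1.8,0,0,0],[-1,0,0,1,0,0,0],[-1,0,0,0,0,0,0]]'; python3 -m inch '[[-1,-0.5,0,0,0,0,0],[-1,-0.5,0,0,0,0,0],[-1,-0.5,0,0,0,0,0],[-1,-0.5,0,0,0,0,0],[-1,-0.4,0,0,0,0,0],[-1,-0.4,0,0,0,0,0],[-1,-0.4,0,0,0,0,0],[-1,-0.4,0,0,0,0,0]]'
```

```text
time: 6.4
eef_pos: [0.5724, 0.0179, 0.0113]
eef_rot: [0.708, 0.707, -0.001, -0.001]
wrist_force: [1.0, 0.3, 0.2]
finger_gap: 0.0879
finger_force: 0.0
time: 7.2
eef_pos: [0.5734, -0.0132, 0.0137]
eef_rot: [0.706, 0.708, 0.002, -0.001]
wrist_force: [-1.1, 9.0, 3.4]
finger_gap: 0.0883
finger_force: 4.5
```

```bash
for i in 1; do python3 -m inch '[[-1,-0.4,0,0,0,0,0],[-1,-0.4,0,0,0,0,0],[-1,-0.4,0,0,0,0,0],[-1,-0.4,0,0,0,0,0],[-1,-0.4,0,0,0,0,0],[-1,-0.4,0,0,0,0,0],[-1,-0.4,0,0,0,0,0],[-1,-0.4,0,0,0,0,0]]'; done; python3 -m inch '[[-1,-0.4,0,0,0,0,0],[-1,-0.4,0,0,0,0,0],[-1,-0.4,0,0,0,0,0],[-1,-0.4,0,0,0,0,0],[-1,-0.4,0,0,0,0,0],[-1,-0.4,0,0,0,0,0],[-1,-0.4,0,0,0,0,0],[-1,-0.4,0,0,0,0,0]]'; python3 - <<'E'
from h import *
im=snap("top","t3")
cv2.imwrite("pics/c3.png",cv2.resize(im[140:284,280:480,::-1],(800,576)))
E
```

```text
time: 8.0
eef_pos: [0.5733, -0.045, 0.0136]
eef_rot: [0.706, 0.708, 0.002, -0.001]
wrist_force: [-1.6, 9.4, 3.4]
finger_gap: 0.0879
finger_force: 4.7
time: 8.8
eef_pos: [0.5733, -0.0769, 0.0136]
eef_rot: [0.706, 0.708, 0.002, -0.001]
wrist_force: [-1.4, 10.4, 3.6]
finger_gap: 0.0878
finger_force: 5.0
```

View pics/c3.png

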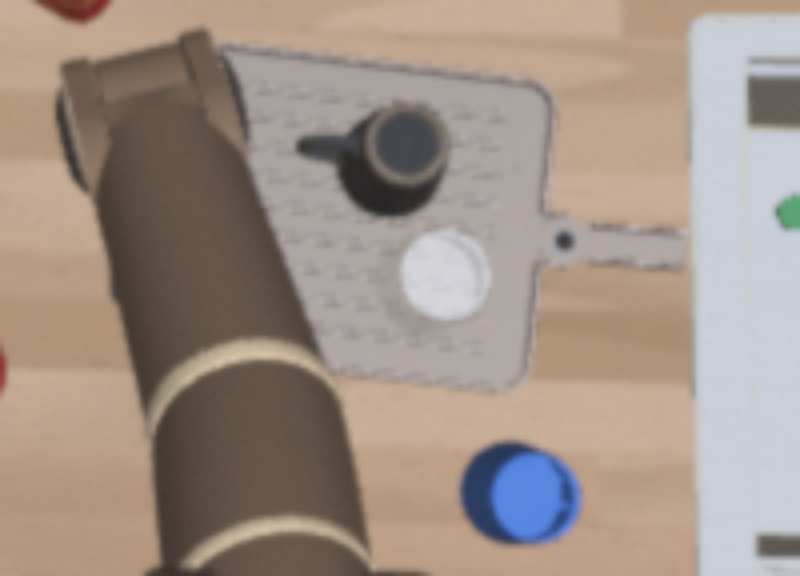

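Tray has turned to about half its angle; spout mouth at crop (686,251), pixel (451.5,202.7), swivel at (564,241). Dishes stand. Continue.

```bash
cat > pm.py <<'E'
from h import *
import sys
ox,oy,px,py,ex,ey,ax,ay,bx,by=map(float,sys.argv[1:])
f=lambda x,y,z:ray("top",ox+x/4,oy+y/4,z)[:2]
p=f(px,py,.023);e=f(ex,ey,.02);a=f(ax,ay,.027);b=f(bx,by,.027)
v=b-a;th=np.arctan2(v[0],-v[1]);d=e-p
print("pivot",p.round(4),"mouth",e.round(4),"len",np.linalg.norm(d).round(4),"theta",th.round(3),"spout",(np.arctan2(-d[0],-d[1])+th).round(3),"reach pred mouth y at square",(p[1]-.1).round(4))
E
python3 pm.py 280 140 564 241 686 251 225 45 530 80
python3 -m inch '[[-1,-0.4,0,0,0,0,0],[-1,-0.4,0,0,0,0,0],[-1,-0.4,0,0,0,0,0],[-1,-0.4,0,0,0,0,0],[-1,-0.4,0,0,0,0,0],[-1,-0.4,0,0,0,0,0],[-1,-0.4,0,0,0,0,0],[-1,-0.4,0,0,0,0,0]]'; python3 -m inch '[[-1,-0.4,0,0,0,0,0],[-1,-0.4,0,0,0,0,0],[-1,-0.4,0,0,0,0,0],[-1,-0.4,0,0,0,0,0],[-1,-0.4,0,0,0,0,0],[-1,-0.4,0,0,0,0,0],[-1,0,0,0,0,0,0]]'; python3 - <<'E'
from h import *
im=snap("top","t4")
cv2.imwrite("pics/c4.png",cv2.resize(im[140:284,300:500,::-1],(800,576)))
E
```

```text
pivot [ 0.5474 -0.4113] mouth [ 0.5417 -0.5112] len 0.1001 theta -0.096 spout -0.039 reach pred mouth y at square -0.5113
time: 9.65
eef_pos: [0.5732, -0.1088, 0.0136]
eef_rot: [0.706, 0.708, 0.002, -0.001]
wrist_force: [-1.7, 11.1, 4.9]
finger_gap: 0.0881
finger_force: 5.2
time: 10.35
eef_pos: [0.5732, -0.1336, 0.0136]
eef_rot: [0.707, 0.708, 0.001, -0.001]
wrist_force: [-2.3, 7.5, 5.4]
finger_gap: 0.088
finger_force: 4.1
```

View pics/c4.png

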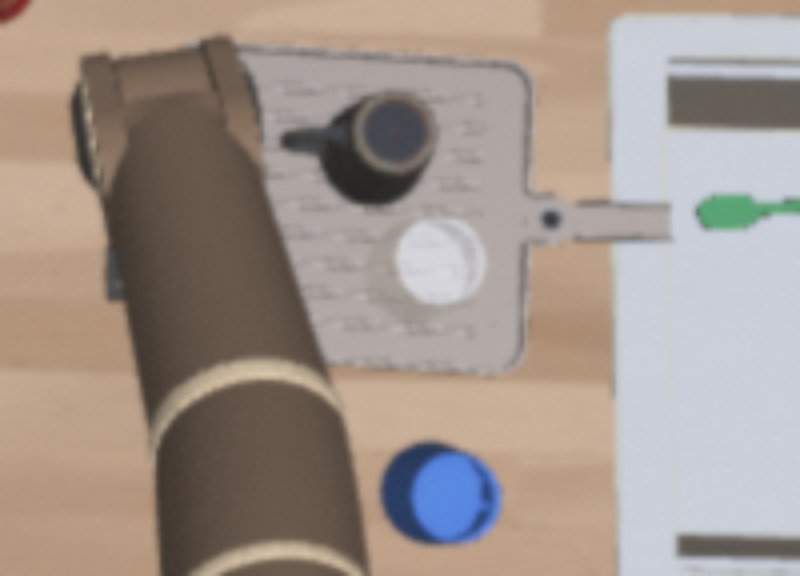

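Mouth now at crop (671,222), level with the basin edge (~669); swivel (551,219); the tray nearly square.

```bash
python3 pm.py 300 140 551 219 671 222 250 47 500 63
python3 - <<'E'
from h import *
print(ray("top",300+669/4,140+222/4,.003)[:2],ray("top",300+613/4,140+222/4,.003)[:2])
E
python3 -m inch '[[-1,-0.4,0,0,0,0,0],[-1,-0.4,0,0,0,0,0],[-1,-0.4,0,0,0,0,0],[-1,-0.4,0,0,0,0,0],[-1,-0.4,0,0,0,0,0],[-1,-0.2,0,0,0,0,0],[-1,0,0,0,0,0,0]]'
```

```text
pivot [ 0.5667 -0.466 ] mouth [ 0.5667 -0.5646] len 0.0986 theta -0.044 spout -0.045 reach pred mouth y at square -0.566
[ 0.56900074 -0.56903468] [ 0.56798174 -0.52282287]
time: 11.1
eef_pos: [0.5732, -0.1551, 0.0136]
eef_rot: [0.707, 0.708, 0.001, -0.001]
wrist_force: [-2.6, 9.3, 6.8]
finger_gap: 0.0882
finger_force: 4.7
```

```bash
python3 -m inch '[[-1,-0.4,0,0,0,0,0],[-1,-0.4,0,0,0,0,0],[-1,-0.1,0,0,0,0,0],[-1,0,0,0,0,0,0],[-1,0,0,0,0,0,0],[-1,1,0,0,0,0,0],[-1,2,0,0,0,0,0],[-1,2,0,0,0,0,0]]'; python3 -m inch '[[-1,0,0,-4,0,0,0],[-1,0,0,-4,0,0,0],[-1,0,0,-4,0,0,0],[-1,3,0,-4,0,0,0],[-1,4,0,0,0,0,0],[-1,4,0,0,0,0,0],[-1,0,0,0,0,0,0]]'; python3 - <<'E'
from h import *
im=snap("top","t5")
cv2.imwrite("pics/c5.png",cv2.resize(im[140:284,310:510,::-1],(800,576)))
E
```

```text
time: 11.9
eef_pos: [0.5731, -0.1177, 0.013]
eef_rot: [0.707, 0.707, -0.0, 0.001]
wrist_force: [-0.5, 0.4, -0.2]
finger_gap: 0.088
finger_force: 0.0
time: 12.6
eef_pos: [0.5728, -0.0008, 0.1741]
eef_rot: [0.704, 0.71, 0.002, 0.0]
wrist_force: [0.1, -0.2, -1.1]
finger_gap: 0.0875
finger_force: 0.0
```

View pics/c5.png

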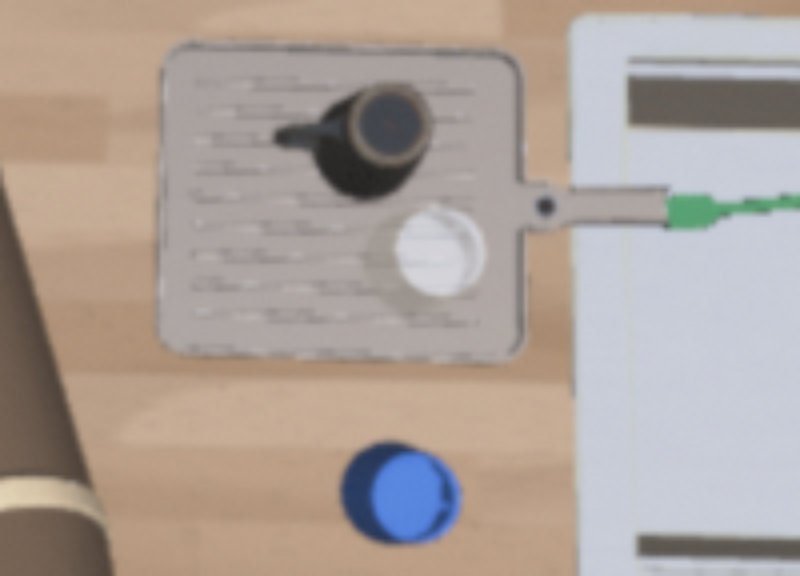

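Tray looks square, swivel (545,206), mouth (667,206), basin edge ~(630,206), dishes standing and centred. Check the numbers.

```bash
python3 pm.py 310 140 545 206 667 206 190 43 500 50
python3 - <<'E'
from h import *
f=lambda x,y,z:ray("top",310+x/4,140+y/4,z)[:2].round(4)
print("edge",f(630,206,.003),"rim outer",f(573,206,.003),"+y wall",f(160,200,.027))
E
```

```text
pivot [ 0.578  -0.4938] mouth [ 0.5806 -0.5942] len 0.1005 theta -0.002 spout -0.028 reach pred mouth y at square -0.5938
edge [ 0.5824 -0.5702] rim outer [ 0.5814 -0.5231] +y wall [ 0.5755 -0.1795]
```

Reach ≈ 24–29 mm, angle ≈ 0, spout ≈ −0.03 rad: all inside the bands. Handing in.

```bash
python3 -c "
from rig import *
print(job_done())"
```

```text
the job is handed in; nothing more can be done
None
```

The job is handed in (no verdict was returned): by the last picture the spout is straight (about −0.03 rad), its mouth reaches about 24–29 mm past the basin edge, the tray is square, and the glass and mug stand on it.

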